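# Roll the nail carton into its bay and slide the cover shut

## Robot

A 6-joint arm with a two-finger parallel gripper is mounted at the origin on the work surface. World frame = base frame: x ahead of the robot, y to its left, z up, the work surface at z = 0. Lengths are in m, angles in degrees, forces in N, time in s.
With the tool pointing down it reaches from about 0.3 to 1 m from the base axis. Payload 5.1 kg.
Tool frame: the origin (TCP) lies midway between the tips of the shut fingers; the grasp point (between the pads) lies 19 mm behind it; z points along the fingers, y is the line along which they close (so a half turn about z gives the same grasp; the last joint's range is limited). The gripper opens to 95 mm and grips with 3 to 60 N. Pads are 20 mm wide; open, the fingers measure 119 mm over their backs; the gripper's body (75 mm by 180 mm) begins 59 mm behind the grasp point.
Start: joints at [-70.623, 7.093, 94.555, -0, 78.352, -4.733], TCP at [0.265, -0.593, 0.215] pointing down, gripper open.
Joint ranges: [-149.61, 149.61], [-58.7, 133.49], [1.44, 155.28], [-77.14, 257.14], [18.33, 153.61], [-166.67, 166.67]. Speed limits (degrees/s): [147.25, 147.25, 180, 180, 180, 180].

## Interface

Orientations are given as [roll, pitch, yaw] about the fixed x, y, z axes, in that order (R = Rz(yaw) Ry(pitch) Rx(roll)).
In Python, from station import sensors, cams, bot gives the robot as it stands. The module is installed in compiled form; this text tells all that it offers.
- The arm moves only by the tool carry_out, never from a script. Its argument "targets" is a list of rows, each a list of 7 numbers: the shift along the world's x, y, z in units of 0.02 m (1.0 is 0.02 m), then the turn, a rotation vector about the world's x, y, z in units of 0.08 rad (1.0 is 0.08 rad), then the finger opening in mm, from 0 to 95.1. In form: [[x, y, z, ax, ay, az, hand], ...]. A call has 1 to 12 rows; each row shifts and turns the commanded pose from where the row before left it; what a row does not reach is not made up. A row lasts 1/12 s, in which the tool goes at most 41.7 mm and 7.16 degrees, less where a joint would pass 70% of its speed; a pose out of reach is approached as far as the arm can. A call with a number of a shift or a turn outside -1 to 1 is refused whole. A call with a gripper value outside its range is refused whole. The fingers move at their own pace and stop on an object; "squeeze" is the grip in N (left out, the last holds). Time passes only in rows, so rows that do not move let the fingers close. It gives the time, the measured TCP pose, the force, the opening and the grip force at its end, in the units of the state.
- sensors.read_state(): the state, without advancing time (a new reading comes with each control period).
- cams.snapshot(name): name is "scene" or "top" or "wrist"; returns a dict with "pixels" (420x560x3 uint8, red, green, blue), "mtx" (3x3 intrinsics, pixels), "extrinsics" (4x4, takes a point from camera to world coordinates). Camera axes: x right, y down, z forward; pixel columns grow to the right and rows downward; lengths in m; the calibration is good to about 2 mm. The wrist camera is an equidistant fisheye: a pixel r from the principal point sees the ray r / f radians off the axis. A picture is of the moment at which its call begins. There is no depth.
- bot.hand_in(): hands the job in; it is judged then, once.
The state is a dict: "time_s": time; "joint_positions": joint angles; "qvel": joint speeds; "joint_torque": joint torques, N m; "tcp_pos": TCP position; "ee_rot": TCP orientation; "wrist_force": force on the tool from outside, world axes, zero at the start; "wrist_torque": the same for the moment, N m; "gripper_width": finger opening in m; "finger_force": force on a finger pad.
Only numpy, scipy, OpenCV 4.12 (cv2) and the standard library are available. Lean on these libraries where they do the work, as an engineer would, in place of code of your own. Each camera call takes 0.05 s, during which the arm holds its last target. There are 200 camera calls.

## Task

Pick up the long carton of nails from the bench and set it down gently, lengthwise between the guide rails, on the open part of the roller track, wholly outside the bay, and let go. Then push it along the rollers (do not carry it) into the bay until it is fully home against the end stop, and after that slide the bay's wooden cover fully shut over it. Leave everything else on the bench where it is.

Things in the scene. Friction and masses are not known exactly. Their poses are not given: they have to be found in the camera images.
- carton: long plain cardboard carton, 54 mm wide (its x) x 130 mm long (its y) x 56 mm high, 0.3 to 0.65 kg, upright on the bench at the near right at the start; origin: centre of its underside, z up. Either end may go first
- track: wooden roller track fixed to the bench, 91 mm wide, a bay at its left end; origin on the bench under the channel's middle, y along the channel towards the bay, z up. Steel rollers (tops z 45 mm) from y -205 to 180 mm in a channel 66 mm wide. Guide rails 12 mm thick, tops z 55 mm, from y -227 (open end) to 70 mm
- infeed (a point): middle of the track's open part, on the roller tops: at (0, -125, 45) mm in the track's frame; a carton set with its underside's centre here lies wholly outside the bay. Axes as the track's
- bay_mouth (a point): middle of the bay's open mouth, on the roller tops: (0, 70, 45) mm in the track's frame, same axes. The bay is a plywood box without a top, side walls 12 mm thick, from y 70 to 207 mm in the track's frame, tops z 110 mm; its end stop's face is at y 195 mm. Two runners for the cover stick out of it towards the robot, to x -157 mm, tops z 110 mm
- home (a point): where the centre of the carton's underside is when the carton touches the end stop: at (0, 130, 45) mm in the track's frame. The carton's rear then stands 5 mm out of the bay's walls. Axes as the track's
- cover (a joint): opening of the bay's cover in m: 0 = shut, over the bay, against its stop; up to 0.10 = open, drawn along the track's -x (towards the robot). It slides stiffly (about 1 to 2 N) and stays where it is left. The cover is a wooden board 102 mm (along x) x 142 mm (along y) x 10 mm, its top at z = 121 mm
- cover_grip (a point): on the cover: centre of its upright wooden grip bar, which is 18 mm thick (along the track's x), 70 mm long (along y) and 30 mm tall, from z = 121 to 151 mm; this point is at z = 141 mm. Shut, it is at (0, 138, 141) mm in the track's frame. Axes as the track's
- square_carton: plain cardboard carton, square, 76 x 76 x 66 mm high; leave it alone. Its place on the near right of the bench may be swapped with that of the long carton. Origin: on its underside
- paint_can: upright metal can, 74 mm across, 100 mm high, on the right; leave alone. Origin: on its underside
- glue_bottle: upright white bottle, 60 mm across, 160 mm high, on the near left; leave alone. Origin: on its underside
- flat_tin: flat closed tin 85 x 115 x 32 mm high, on the left; leave alone. Origin: on its underside

How it is judged (in metres and radians):
On the way, in this order (a step that is already met when the one before it is completed fails the run):
1. the long carton rests on the rollers between the guide rails, wholly outside the bay, let go (x of carton in the frame of track between -0.012 and 0.012 m and z of carton in the frame of track between 0.039 and 0.051 m and angle between the y axis of carton and the y axis of track, either way round below 0.15 rad and angle between carton's own z axis and vertical below 0.08 rad and y of carton in the frame of track below 0.005 m and contact force between the fingers and carton below 0.2 N and linear speed of carton below 0.02 m/s), for 0.2 s.
2. the carton is home in the bay, within 8 mm of the end stop (x of carton in the frame of track between -0.012 and 0.012 m and z of carton in the frame of track between 0.039 and 0.051 m and angle between the y axis of carton and the y axis of track, either way round below 0.15 rad and angle between carton's own z axis and vertical below 0.08 rad and y of carton in the frame of track above 0.122 m), for 0.2 s.
3. the cover is shut over it, within 6 mm (all of step 2 and value of joint cover below 0.006 m), for 0.2 s.
At the end, for the whole second after the job is handed in: The long carton stands upright on the rollers inside the bay, at rest, within 8 mm of the end stop and 12 mm of the channel's middle, lengthwise, and the cover is within 6 mm of fully shut (all of step 3 and linear speed of carton below 0.02 m/s); the robot touches nothing.
It fails at once if the carton is lifted more than 20 mm off the rollers at or above the bay (carried in instead of rolled) (y of carton in the frame of track between 0.02 and 0.25 m and z of carton in the frame of track above 0.065 m and x of carton in the frame of track between -0.06 and 0.06 m).
It fails at once if the carton is dropped or flung: faster than 0.8 m/s without the fingers on it (linear speed of carton above 0.8 m/s and contact force between the fingers and carton below 0.1 N).
It fails at once if something else on the bench is moved by more than 40 mm or knocked over (distance of any of square_carton, paint_can, glue_bottle, flat_tin from where it was at the start of the episode above 0.04 m or angle between any of square_carton, paint_can, glue_bottle's own z axis and vertical above 0.5 rad).
It also fails if it takes over 61 s, if anything falls off the work surface, if the arm or the gripper's body presses on something with over 40 N, if the wrist force passes 120 N, or if a joint passes its speed limit or range.

## Working session

There is one attempt and no reset: what is moved stays moved. The work goes in short steps, Python scripts to look and compute and a tool call to move; the robot and the scene stay as the last step left them, time stands still between calls to the robot, and variables do not carry over. Pictures are saved under pics/ and viewed, at most 10 in all, crops included, and the job is handed in when it is done.

Besides the shell and the picture viewer there is one more tool, called after "Emit:" as a command line: name --pt "numbers of a row" for each row, then --argument value for the rest. carry_out: Moves the arm, as the interface text tells. Its arguments: {"type":"object","properties":{"targets":{"type":"array"},"squeeze":{"type":"number"}},"required":["targets"]}

```bash
mkdir -p pics
python3 - <<'E'
from station import sensors,cams
import cv2,numpy as np,pickle
print(sensors.read_state())
D={}
for n in("scene","top","wrist"):
    s=cams.snapshot(n);D[n]=s;cv2.imwrite(f"pics/{n}0.png",s["pixels"][:,:,::-1])
    print(n,s["mtx"].round(1).tolist(),s["extrinsics"].round(3).tolist())
pickle.dump(D,open("d0.pkl","wb"))
E
```

```text
{'time_s': 0.0, 'joint_positions': array([-7.06242497e+01,  7.13453450e+00,  9.46331973e+01,  3.85654799e-04,
        7.83516363e+01, -4.73259076e+00]), 'qvel': array([ 0.04491156,  0.03684996,  0.03492539,  0.07146669, -0.0107524 ,
        0.01832186]), 'joint_torque': array([ 1.41401048e-03, -4.17604887e+01, -3.59925699e+01,  7.75605370e-02,
        4.92018135e-02, -1.69940236e-04]), 'tcp_pos': array([ 0.26526448, -0.59271067,  0.21338445]), 'ee_rot': array([-1.79881070e+02, -1.02247724e-02,  2.41082522e+01]), 'wrist_force': array([-0.58006157,  0.40860463,  0.25670588]), 'wrist_torque': array([-0.02674864, -0.0095947 , -0.0117175 ]), 'finger_force': 0.0, 'gripper_width': 0.09505303939553864}
scene [[465.3, 0.0, 279.9], [0.0, 465.3, 205.3], [0.0, 0.0, 1.0]] [[-0.679, 0.585, -0.442, 1.063], [0.734, 0.533, -0.422, 0.482], [-0.011, -0.611, -0.792, 1.044], [0.0, 0.0, 0.0, 1.0]]
top [[420.8, 0.0, 275.1], [0.0, 420.8, 210.3], [0.0, 0.0, 1.0]] [[0.009, -0.988, 0.155, 0.363], [-1.0, -0.007, 0.013, -0.002], [-0.012, -0.155, -0.988, 1.097], [0.0, 0.0, 0.0, 1.0]]
wrist [[325.2, 0.0, 280.6], [0.0, 325.2, 204.9], [0.0, 0.0, 1.0]] [[0.409, -0.882, -0.235, 0.33], [-0.913, -0.396, -0.102, -0.564], [-0.003, 0.256, -0.967, 0.384], [0.0, 0.0, 0.0, 1.0]]
```

View pics/scene0.png

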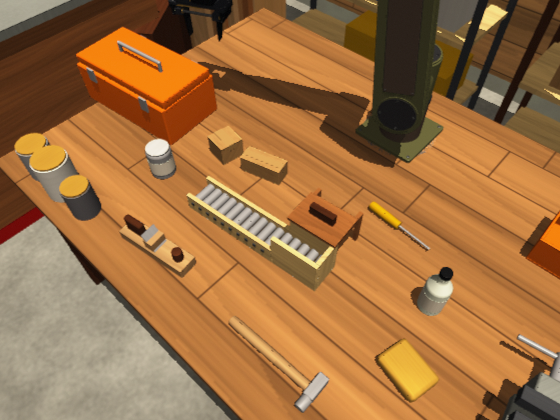

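View pics/top0.png

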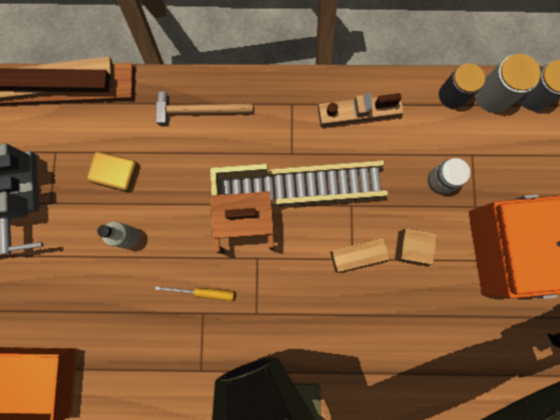

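The scene view shows the long carton at about (264,164), the square one at (226,145) and the track from (200,195) to (320,265). In the top view the long carton is at (360,256), the square one at (418,247), the track spans x 211–387, y 163–201, and the cover is at (241,215), open towards the robot. I'll enlarge both to get the corners.

Run:
```python
import cv2
t=cv2.imread("pics/top0.png")[150:280,200:450];cv2.imwrite("pics/tc.png",cv2.resize(t,None,fx=3.2,fy=3.2,interpolation=cv2.INTER_CUBIC))
t=cv2.imread("pics/scene0.png")[120:290,180:370];cv2.imwrite("pics/sc.png",cv2.resize(t,None,fx=3.5,fy=3.5,interpolation=cv2.INTER_CUBIC))
```

```text
(no output)
```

View pics/tc.png

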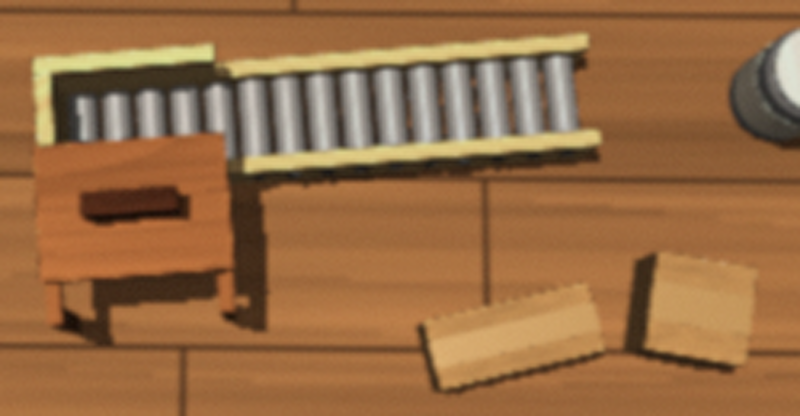

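View pics/sc.png

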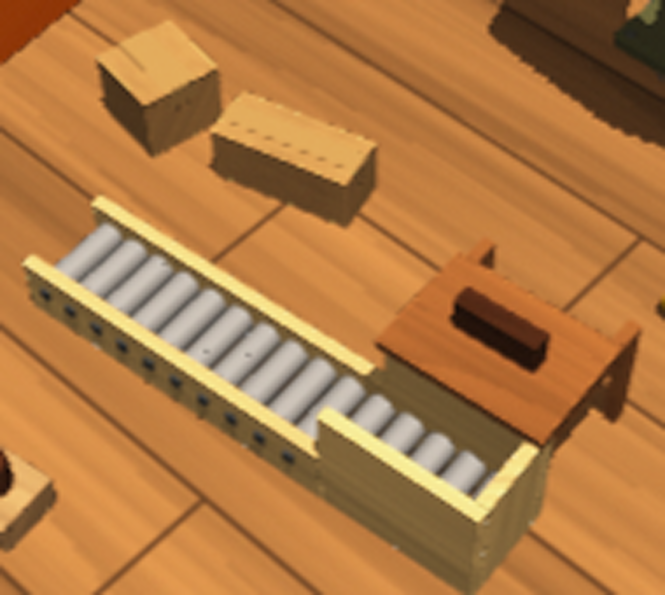

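Zoomed top view: the carton's top corners are at (428,320), (588,285), (606,350), (442,390). The rails' right ends are at (588,40) and (600,138), and the bar is at (130,203). Zoomed scene view: the carton's top corners are at (240,94), (377,148), (347,184), (212,130), the bay's corners at (320,410) and (480,517), and the rail ends at (30,262) and (97,200). Next I'll triangulate these and fit the rails with a colour mask.

```bash
cat > h.py <<'E'
import numpy as np,cv2,pickle
from scipy.optimize import least_squares
def ray(s,uv,fish=False):
    K=s["mtx"];T=s["extrinsics"];uv=np.atleast_2d(np.float64(uv))
    a=(uv-K[:2,2])/[K[0,0],K[1,1]]
    if fish:
        r=np.linalg.norm(a,axis=1,keepdims=True)+1e-9
        d=np.hstack([a/r*np.sin(r),np.cos(r)])
    else: d=np.hstack([a,np.ones((len(a),1))])
    d=d@T[:3,:3].T
    return T[:3,3],d/np.linalg.norm(d,axis=1,keepdims=True)
def plane(s,uv,z,fish=False):
    o,d=ray(s,uv,fish);return o+d*((z-o[2])/d[:,2])[:,None]
def tri(rays):
    A=sum(np.eye(3)-np.outer(d,d) for o,d in rays);b=sum((np.eye(3)-np.outer(d,d))@o for o,d in rays)
    p=np.linalg.solve(A,b);return p,max(np.linalg.norm((np.eye(3)-np.outer(d,d))@(p-o)) for o,d in rays)
E
python3 - <<'E'
from h import *
D=pickle.load(open("d0.pkl","rb"));T,S=D["top"],D["scene"]
tp=lambda p:(np.array(p)-1.1)/3.2+[200,150]
sp=lambda p:(np.array(p)-1.2)/3.5+[180,120]
for n,a,b in[("cNR",(606,350),(240,94)),("cNL",(442,390),(377,148)),("cFL",(428,320),(347,184)),("cFR",(588,285),(212,130)),
 ("railF",(588,36),(26,262)),("railN",(600,146),(98,198)),("bayMouth",(213,45),(320,410)),("bayEnd",(35,60),(480,517)),
 ("covFL",(36,147),(542,440)),("covFR",(226,134),(376,346)),("covNR",(232,270),(465,252)),("covNL",(42,278),(636,322))]:
    p,e=tri([(ray(T,tp(a))[0],ray(T,tp(a))[1][0]),(ray(S,sp(b))[0],ray(S,sp(b))[1][0])]);print(n,p.round(4),e.round(4))
hsv=cv2.cvtColor(T["pixels"],cv2.COLOR_RGB2HSV);H,s,v=cv2.split(hsv)
for nm,q in(("rail",(330,164)),("railn",(330,196)),("bay",(240,169)),("bar",(241,213)),("carton",(360,256)),("board",(360,230)),("cov",(250,203))):print(nm,hsv[q[1]-1:q[1]+2,q[0]].tolist())
m=((H>21)&(H<35)&(s>60)&(v>150)).astype(np.uint8)
n,l,st,c=cv2.connectedComponentsWithStats(m)
for i in range(1,n):
    if st[i,4]>60 :print(i,st[i],c[i].round(1))
E
```

```text
cNR [ 0.4069 -0.271   0.0469] 0.0006
cNL [ 0.3745 -0.1432  0.0458] 0.0017
cFL [ 0.4269 -0.1307  0.0542] 0.0033
cFR [ 0.456  -0.2564  0.0513] 0.0019
railF [ 0.6546 -0.2619  0.0526] 0.0022
railN [ 0.5679 -0.2721  0.0467] 0.0001
bayMouth [0.6289 0.0347 0.1139] 0.0019
bayEnd [0.6176 0.1689 0.1104] 0.0015
covFL [0.5489 0.1645 0.1198] 0.0017
covFR [0.5613 0.0246 0.1103] 0.0023
covNR [0.4584 0.0191 0.118 ] 0.0025
covNL [0.4469 0.1568 0.1449] 0.0064
rail [[14, 152, 156], [20, 123, 181], [25, 101, 215]]
railn [[25, 87, 206], [24, 102, 219], [23, 108, 220]]
bay [[29, 90, 222], [30, 85, 219], [30, 84, 191]]
bar [[9, 172, 74], [9, 178, 76], [9, 182, 80]]
carton [[17, 126, 211], [17, 128, 211], [17, 127, 211]]
board [[14, 156, 170], [14, 157, 171], [14, 156, 172]]
cov [[12, 175, 160], [12, 176, 165], [12, 173, 168]]
1 [ 89 158  43  29 803] [112.  171.5]
2 [272 161 111  13 428] [326.4 167. ]
3 [210 164  57  18 308] [234.8 169.2]
5 [276 191 111  13 512] [330.2 196.6]
```

Triangulated heights fit within the expected error: carton about 0.050, rails about 0.050, bay about 0.112. Now the mask fits on those planes.

Run:
```python
from h import *
D=pickle.load(open("d0.pkl","rb"));T,S=D["top"],D["scene"]
def blobs(im,f,amin):
    H,s,v=cv2.split(cv2.cvtColor(im,cv2.COLOR_RGB2HSV).astype(np.int16))
    n,l,st,c=cv2.connectedComponentsWithStats(f(H,s,v).astype(np.uint8))
    return [(st[i],np.argwhere(l==i)[:,::-1]) for i in range(1,n) if st[i,4]>amin]
def rect(s,uv,z):
    p=plane(s,uv,z)[:,:2];(c,wh,a)=cv2.minAreaRect((p*1000).astype(np.float32))
    q=p-p.mean(0);w,V=np.linalg.eigh(q.T@q);d=V[:,1]*np.sign(V[1,1])
    return p.mean(0).round(4),np.degrees(np.arctan2(-d[0],d[1])).round(2),np.round(c,1),np.round(wh,1),round(a,2)
for st,uv in blobs(T["pixels"],lambda H,s,v:(H>21)&(H<35)&(s>60)&(v>150),200):
    if st[0]>200: print("rail",st,rect(T,uv,.055 if st[2]>100 else .110))
for nm,I in(("top",T),("scene",S)):
  for st,uv in blobs(I["pixels"],lambda H,s,v:(H<12)&(v<110)&(s>120),60):
    if st[4]<900: print("bar",nm,st,rect(I,uv,.151))
  for st,uv in blobs(I["pixels"],lambda H,s,v:(H>=15)&(H<=20)&(s<145)&(v>185),150):
    if st[4]<2500: print("cart",nm,st,rect(I,uv,.056))
# roller mask
for st,uv in blobs(T["pixels"],lambda H,s,v:(s<45)&(v>110),40):
    if 210<st[0]<390 and 150<st[1]<200: print("roll",st[:4],plane(T,uv,.045).mean(0).round(4))
```

```text
rail [272 161 111  13 428] (array([ 0.6385, -0.1179]), np.float64(4.99), array([ 638.6, -119.7]), array([ 10.6, 281.5]), 4.89)
rail [210 164  57  18 308] (array([0.617, 0.109]), np.float64(8.77), array([609.7, 100.4]), array([ 32.5, 136.4]), 5.48)
rail [276 191 111  13 512] (array([ 0.5618, -0.1269]), np.float64(4.99), array([ 562.2, -128.9]), array([ 12.9, 278.3]), 4.89)
bar top [376  94  25  14 215] (array([ 0.7778, -0.2541]), np.float64(16.22), array([ 777.1, -254.1]), array([28.1, 60.6]), 8.79)
bar top [328 103   9  12  87] (array([ 0.7553, -0.1215]), np.float64(75.12), array([ 755.3, -121.9]), array([18.9, 27.5]), 89.43)
bar top [225 208  34  12 294] (array([0.5034, 0.0882]), np.float64(3.34), array([503.1,  87.2]), array([23.2, 74.7]), 5.46)
bar top [  0 413  50   7 300] (array([0.0626, 0.5398]), np.float64(0.58), array([ 63.6, 539.6]), array([ 12. , 105.9]), 0.75)
cart top [ 38  57  71  14 508] (array([0.9163, 0.5317]), np.float64(2.89), array([922.1, 552.6]), array([188.7,  36.8]), 87.55)
cart top [320 102  36  20 398] (array([ 0.7852, -0.1518]), np.float64(9.01), array([ 788
[... 1635 characters left out ...]
9  24] [ 0.6107 -0.2422  0.045 ]
roll [349 169  10  24] [ 0.6063 -0.1878  0.045 ]
roll [360 168  10  24] [ 0.6081 -0.2149  0.045 ]
roll [317 171  10  24] [ 0.5996 -0.1058  0.045 ]
roll [328 170   9  25] [ 0.6015 -0.133   0.045 ]
roll [339 170   9  24] [ 0.6033 -0.1605  0.045 ]
roll [296 173   9  24] [ 0.5947 -0.0515  0.045 ]
roll [307 172   9  24] [ 0.5965 -0.0787  0.045 ]
roll [275 175   9  24] [0.5896 0.0032 0.045 ]
roll [285 174  10  24] [ 0.5921 -0.0244  0.045 ]
roll [264 176   9  23] [0.5928 0.0297 0.045 ]
roll [232 179   8  15] [0.5898 0.1126 0.045 ]
roll [243 178   8  14] [0.5925 0.0858 0.045 ]
roll [254 178   8  14] [0.5941 0.0585 0.045 ]
roll [224 180   5  14] [0.5884 0.1372 0.045 ]
```

Emit:
carry_out --pt "0.38 0.98 0 0 0 0.87 95" --pt "0.38 0.98 0 0 0 0.87 95" --pt "0.38 0.98 0 0 0 0.87 95" --pt "0.38 0.98 0 0 0 0.87 95" --pt "0.38 0.98 0 0 0 0.87 95" --pt "0.38 0.98 0 0 0 0.87 95" --pt "0.38 0.98 0 0 0 0.87 95" --pt "0.38 0.98 0 0 0 0.87 95" --pt "0.38 0.98 0 0 0 0.87 95" --pt "0.38 0.98 0 0 0 0.87 95" --squeeze 20

```text
time_s: 0.98
tcp_pos: [0.3416, -0.3961, 0.2143]
ee_rot: [-180.0, -0.0, 64.2]
wrist_force: [1.1, -0.2, -0.0]
gripper_width: 0.0948
finger_force: 0.0
```

Emit:
carry_out --pt "0.38 0.98 0 0 0 0.87 95" --pt "0.38 0.98 0 0 0 0.87 95" --pt "0.38 0.98 0 0 0 0.87 95" --pt "0.38 0.98 0 0 0 0.87 95" --pt "0.38 0.98 0 0 0 0.87 95" --pt "0.38 0.98 0 0 0 0.87 95" --pt "0.38 0.98 0 0 0 0.87 95" --pt "0.38 0.98 0 0 0 0.87 95" --pt "0.38 0.98 0 0 0 0.87 95" --pt "0.38 0.98 0 0 0 0.87 95" --pt "0 0 0 0 0 0 95" --pt "0 0 0 0 0 0 95"

```text
time_s: 1.98
tcp_pos: [0.4175, -0.2008, 0.2144]
ee_rot: [-180.0, 0.0, 103.9]
wrist_force: [-0.1, -0.3, 0.2]
gripper_width: 0.0954
finger_force: 0.0
```

Run:
```python
from station import sensors,cams
import cv2,pickle
s=cams.snapshot("wrist");pickle.dump(s,open("w1.pkl","wb"));cv2.imwrite("pics/w1.png",s["pixels"][:,:,::-1])
r=sensors.read_state();print(r["time_s"],r["tcp_pos"],r["ee_rot"],r["joint_positions"].round(1))
```

```text
2.0333 [ 0.41731442 -0.20142666  0.21447594] [-1.79969186e+02  1.76266650e-02  1.03842288e+02] [-32.4 -17.5 117.5  -0.   80.  -46.2]
```

View pics/w1.png

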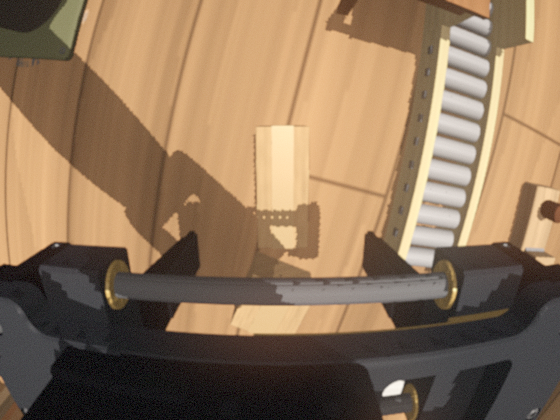

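The wrist view shows the carton between the fingers. Its top face spans columns 256–309, its far end is at row 126, and the finger tips at 190 and 375 are centred on it. I'll check this with rays.

Run:
```python
from h import *
s=pickle.load(open("w1.pkl","rb"));D=pickle.load(open("d0.pkl","rb"));T=D["top"]
P=plane(s,[(256,126),(308,126),(257,200),(309,200)],.056,True);print(P.round(4))
print("width",np.linalg.norm(P[0]-P[1]),"yaws",[np.degrees(np.arctan2(-(a-b)[0],(a-b)[1])).round(1) for a,b in((P[0],P[2]),(P[1],P[3]))])
m=(P[0]+P[1])/2;y=np.radians(14);print("centre",m[:2]-.065*np.array([-np.sin(y),np.cos(y)]))
t=lambda p:(np.array(p)-1.1)/3.2+[200,150]
for a,b in(((256,126),(442,390)),((308,126),(428,320))):
    o,d=ray(s,a,True);o2,d2=ray(T,t(b));p,e=tri([(o,d[0]),(o2,d2[0])]);print(p.round(4),e.round(4))
```

```text
[[ 0.3764 -0.1421  0.056 ]
 [ 0.4272 -0.1295  0.056 ]
 [ 0.395  -0.2165  0.056 ]
 [ 0.4477 -0.2034  0.056 ]]
width 0.052263537536006044 yaws [np.float64(14.0), np.float64(15.5)]
centre [ 0.41753289 -0.19887488]
[ 0.3759 -0.1426  0.0572] 0.0008
[ 0.426  -0.1298  0.0816] 0.001
```

Emit:
carry_out --pt "0 0.1 -0.97 0 0 0 95" --pt "0 0 -0.97 0 0 0 95" --pt "0 0 -0.97 0 0 0 95" --pt "0 0 -0.97 0 0 0 95" --pt "0 0 -0.97 0 0 0 95" --pt "0 0 -0.97 0 0 0 95" --pt "0 0 -0.97 0 0 0 95" --pt "0 0 -0.97 0 0 0 95" --pt "0 0 -0.97 0 0 0 95" --pt "0 0 -0.92 0 0 0 95" --pt "0 0 0 0 0 0 95" --pt "0 0 0 0 0 0 95" --squeeze 25

```text
time_s: 3.03
tcp_pos: [0.4163, -0.1997, 0.0208]
ee_rot: [-179.9, -0.1, 103.8]
wrist_force: [-0.2, -1.0, 0.4]
gripper_width: 0.0949
finger_force: 0.0
```

Emit:
carry_out --pt "0 0 0 0 0 0 45" --pt "0 0 0 0 0 0 45" --pt "0 0 0 0 0 0 45" --pt "0 0 0 0 0 0 45" --pt "0 0 0 0 0 0 45" --pt "0 0 0 0 0 0 45" --pt "0 0 0 0 0 0 45" --pt "0 0 0 0 0 0 45"

```text
time_s: 3.7
tcp_pos: [0.418, -0.1994, 0.022]
ee_rot: [179.9, 0.0, 103.9]
wrist_force: [1.4, 0.3, 0.4]
gripper_width: 0.054
finger_force: 25.0
```

Emit:
carry_out --pt "0 0 0.4 0 0 0 45" --pt "0 0 0.8 0 0 0 45" --pt "0 0 0.8 0 0 0 45" --pt "0 0 0.8 0 0 0 45" --pt "0 0 0.8 0 0 0 45" --pt "0 0 0.8 0 0 0 45" --pt "0 0 0.8 0 0 0 45" --pt "0 0 0.8 0 0 0 45" --pt "0 0 0.4 0 0 0 45"

```text
time_s: 4.45
tcp_pos: [0.4175, -0.1993, 0.151]
ee_rot: [180.0, 0.0, 103.9]
wrist_force: [0.2, -0.5, -5.1]
gripper_width: 0.0536
finger_force: 25.0
```

Emit:
carry_out --pt "0.55 0.1 0 0 0 -0.2 45" --pt "0.8 0.16 0 0 0 -0.2 45" --pt "0.8 0.16 0 0 0 -0.2 45" --pt "0.8 0.16 0 0 0 -0.2 45" --pt "0.8 0.16 0 0 0 -0.2 45" --pt "0.8 0.16 0 0 0 -0.2 45" --pt "0.8 0.16 0 0 0 -0.2 45" --pt "0.8 0.16 0 0 0 -0.2 45" --pt "0.8 0.16 0 0 0 -0.2 45" --pt "0.8 0.16 0 0 0 -0.16 45" --pt "0.8 0.16 0 0 0 0 45" --pt "0.8 0.15 0 0 0 0 45"

```text
time_s: 5.45
tcp_pos: [0.6041, -0.1617, 0.1479]
ee_rot: [-179.8, -0.1, 94.9]
wrist_force: [-0.0, -0.6, -5.2]
gripper_width: 0.0536
finger_force: 25.0
```

Emit:
carry_out --pt "0 0 0 0 0 0 45" --pt "0 0 0 0 0 0 45" --pt "0 0 0 0 0 0 45"

```text
time_s: 5.7
tcp_pos: [0.6033, -0.1621, 0.1483]
ee_rot: [-179.8, -0.1, 94.9]
wrist_force: [0.7, 0.1, -4.0]
gripper_width: 0.0536
finger_force: 25.0
```

Run:
```python
from station import sensors,cams
import cv2,pickle,numpy as np
s={n:cams.snapshot(n) for n in("wrist","scene")};pickle.dump(s,open("w2.pkl","wb"))
w=s["wrist"]["pixels"][:,:,::-1];c=s["scene"]["pixels"][120:290,150:340,::-1]
cv2.imwrite("pics/w2.png",w);cv2.imwrite("pics/s2.png",c)
r=sensors.read_state();print(r["time_s"],r["tcp_pos"],r["ee_rot"],r["wrist_force"])
```

```text
5.8 [ 0.60341058 -0.16228588  0.14894529] [-1.79907744e+02 -3.08994961e-02  9.48623835e+01] [-0.04503583 -0.36123999 -4.59501436]
```

View pics/w2.png

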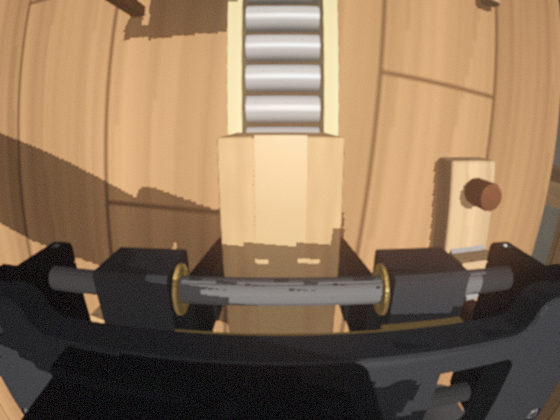

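The wrist view shows the carton (columns 219–343) centred over the rails (inner edges at 245 and 321, middle 283) and parallel to them. The track sits about 1 mm to the right, so I'll shift slightly and lower.

Emit:
carry_out --pt "0.06 0 -0.4 0 0 0 45" --pt "0 0 -0.6 0 0 0 45" --pt "0 0 -0.6 0 0 0 45" --pt "0 0 -0.6 0 0 0 45" --pt "0 0 -0.6 0 0 0 45" --pt "0 0 -0.6 0 0 0 45" --pt "0 0 -0.4 0 0 0 45" --pt "0 0 -0.1 0 0 0 45" --pt "0 0 -0.1 0 0 0 45" --pt "0 0 -0.1 0 0 0 45" --pt "0 0 0 0 0 0 45" --pt "0 0 0 0 0 0 45"

```text
time_s: 6.8
tcp_pos: [0.6062, -0.1625, 0.0684]
ee_rot: [179.9, 0.0, 94.9]
wrist_force: [0.6, 0.5, -5.2]
gripper_width: 0.0539
finger_force: 25.0
```

Emit:
carry_out --pt "0 0 -0.05 0 0 0 45" --pt "0 0 -0.05 0 0 0 45" --pt "0 0 0 0 0 0 45" --pt "0 0 0 0 0 0 45"

```text
time_s: 7.13
tcp_pos: [0.6063, -0.1625, 0.067]
ee_rot: [179.9, 0.0, 94.9]
wrist_force: [-1.4, 1.1, 1.0]
gripper_width: 0.0538
finger_force: 25.0
```

Emit:
carry_out --pt "0 0 0 0 0 0 58" --pt "0 0 0 0 0 0 65" --pt "0 0 0 0 0 0 75" --pt "0 0 0 0 0 0 85" --pt "0 0 0 0 0 0 85" --pt "0 0 0 0 0 0 85" --pt "0 0 0 0 0 0 85" --pt "0 0 0 0 0 0 85"

```text
time_s: 7.8
tcp_pos: [0.6057, -0.1623, 0.0656]
ee_rot: [-180.0, -0.0, 94.9]
wrist_force: [-0.4, -0.0, 0.4]
gripper_width: 0.0848
finger_force: 0.0
```

Emit:
carry_out --pt "0 0 0.5 0 0 0 85" --pt "0 0 0.9 0 0 0 85" --pt "0 0 0.9 0 0 0 85" --pt "0 0 0.9 0 0 0 85" --pt "0 0 0.8 0 0 0 85" --pt "0 0 0 0 0 0 85" --pt "0 0 0 0 0 0 85"

```text
time_s: 8.38
tcp_pos: [0.6065, -0.1626, 0.1474]
ee_rot: [179.8, 0.1, 94.9]
wrist_force: [-0.1, 0.1, -1.3]
gripper_width: 0.085
finger_force: 0.0
```

Run:
```python
from station import sensors,cams
import cv2,pickle,numpy as np
s=cams.snapshot("scene")
c=s["pixels"][120:290,150:340,::-1]
cv2.imwrite("pics/s3.png",cv2.resize(c,None,fx=3,fy=3,interpolation=cv2.INTER_CUBIC))
r=sensors.read_state();print(r["time_s"],r["tcp_pos"],r["ee_rot"],r["wrist_force"])
```

```text
8.4333 [ 0.60561782 -0.16227918  0.1456952 ] [1.79984956e+02 5.04282948e-03 9.48806252e+01] [ 0.09125005  0.7093034  -0.79727455]
```

View pics/s3.png

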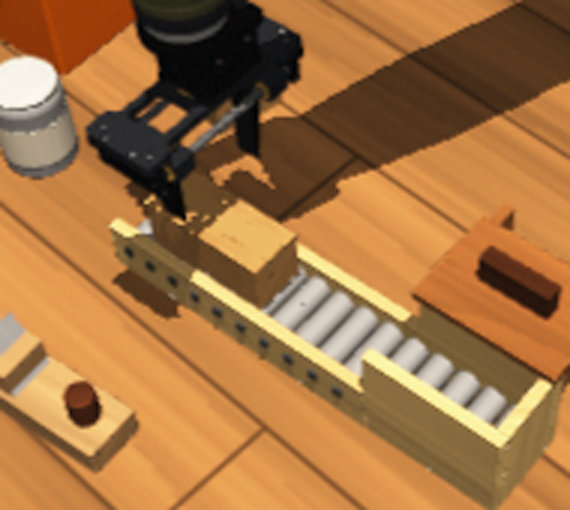

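The scene view shows the carton seated between the rails at (250,240), flat on the rollers and clear of the bay. Next I go behind it with the fingers shut.

Emit:
carry_out --pt "0.03 -0.33 0 0 0 0 40" --pt "0.06 -0.66 0 0 0 0 0" --pt "0.06 -0.66 0 0 0 0 0" --pt "0.06 -0.66 0 0 0 0 0" --pt "0.06 -0.66 0 0 0 0 0" --pt "0.06 -0.66 0 0 0 0 0" --pt "0.06 -0.66 0 0 0 0 0" --pt "0.03 -0.34 0 0 0 0 0" --pt "0 0 0 0 0 0 0" --pt "0 0 0 0 0 0 0" --pt "0 0 0 0 0 0 0"

```text
time_s: 9.35
tcp_pos: [0.614, -0.2545, 0.1456]
ee_rot: [-180.0, -0.0, 94.9]
wrist_force: [0.0, -0.1, 0.4]
gripper_width: 0.0171
finger_force: 0.0
```

Emit:
carry_out --pt "0 0 -0.5 0 0 0 0" --pt "0 0 -0.6 0 0 0 0" --pt "0 0 -0.6 0 0 0 0" --pt "0 0 -0.6 0 0 0 0" --pt "0 0 -0.6 0 0 0 0" --pt "0 0 -0.45 0 0 0 0" --pt "0 0 -0.2 0 0 0 0" --pt "0 0 0 0 0 0 0" --pt "0 0 0 0 0 0 0"

```text
time_s: 10.1
tcp_pos: [0.6142, -0.2549, 0.0745]
ee_rot: [-180.0, -0.0, 94.9]
wrist_force: [0.8, -0.4, 0.5]
gripper_width: 0.0003
finger_force: 0.0
```

Emit:
carry_out --pt "-0.01 0.15 0 0 0 0 0" --pt "-0.01 0.15 0 0 0 0 0" --pt "-0.01 0.15 0 0 0 0 0" --pt "-0.02 0.15 0 0 0 0 0" --pt "-0.01 0.15 0 0 0 0 0" --pt "-0.02 0.2 0 0 0 0 0" --pt "-0.02 0.2 0 0 0 0 0" --pt "-0.02 0.25 0 0 0 0 0" --pt "-0.02 0.3 0 0 0 0 0" --pt "-0.03 0.3 0 0 0 0 0" --pt "-0.03 0.3 0 0 0 0 0" --pt "-0.03 0.3 0 0 0 0 0"

```text
time_s: 11.1
tcp_pos: [0.6097, -0.2023, 0.0749]
ee_rot: [180.0, 0.0, 94.9]
wrist_force: [1.1, -3.0, 2.5]
gripper_width: 0.0007
finger_force: 0.9
```

Emit:
carry_out --pt "-0.03 0.35 0 0 0 0 0" --pt "-0.03 0.4 0 0 0 0 0" --pt "-0.03 0.4 0 0 0 0 0" --pt "-0.04 0.4 0 0 0 0 0" --pt "-0.03 0.4 0 0 0 0 0" --pt "-0.04 0.4 0 0 0 0 0" --pt "-0.03 0.4 0 0 0 0 0" --pt "-0.04 0.4 0 0 0 0 0" --pt "-0.03 0.4 0 0 0 0 0" --pt "-0.04 0.4 0 0 0 0 0" --pt "-0.03 0.4 0 0 0 0 0" --pt "-0.04 0.4 0 0 0 0 0"

```text
time_s: 12.1
tcp_pos: [0.6012, -0.1071, 0.0746]
ee_rot: [-180.0, -0.0, 94.9]
wrist_force: [0.5, -2.0, 0.4]
gripper_width: 0.0003
finger_force: 1.1
```

Emit:
carry_out --pt "-0.03 0.4 0 0 0 0 0" --pt "-0.04 0.4 0 0 0 0 0" --pt "-0.03 0.4 0 0 0 0 0" --pt "-0.04 0.4 0 0 0 0 0" --pt "-0.03 0.4 0 0 0 0 0" --pt "-0.04 0.4 0 0 0 0 0" --pt "-0.03 0.4 0 0 0 0 0" --pt "-0.03 0.35 0 0 0 0 0" --pt "-0.03 0.3 0 0 0 0 0" --pt "-0.02 0.25 0 0 0 0 0" --pt "-0.02 0.2 0 0 0 0 0" --pt "-0.01 0.1 0 0 0 0 0"

```text
time_s: 13.1
tcp_pos: [0.5941, -0.0272, 0.0745]
ee_rot: [-180.0, -0.0, 94.9]
wrist_force: [1.0, -1.6, -1.0]
gripper_width: 0.0008
finger_force: 0.6
```

Emit:
carry_out --pt "-0.02 0.2 0.1 0 0 0 0" --pt "-0.02 0.25 0.15 0 0 0 0" --pt "-0.02 0.25 0 0 0 0 0" --pt "-0.02 0.25 0 0 0 0 0" --pt "-0.02 0.25 0 0 0 0 0" --pt "-0.02 0.2 0 0 0 0 0" --pt "-0.02 0.2 0 0 0 0 0" --pt "-0.01 0.15 0 0 0 0 0" --pt "-0.01 0.1 0 0 0 0 0" --pt "-0.01 0.1 0 0 0 0 0"

```text
time_s: 13.93
tcp_pos: [0.591, 0.0114, 0.0798]
ee_rot: [180.0, 0.0, 94.9]
wrist_force: [0.8, -0.6, 1.2]
gripper_width: 0.0004
finger_force: 0.6
```

Emit:
carry_out --pt "-0.01 0.1 0 0 0 0 0" --pt "-0.01 0.1 0 0 0 0 0" --pt "0 0.05 0 0 0 0 0" --pt "0 0.05 0 0 0 0 0" --pt "0 0 0 0 0 0 0" --pt "0 0 0 0 0 0 0"

```text
time_s: 14.43
tcp_pos: [0.5909, 0.0134, 0.0799]
ee_rot: [180.0, 0.4, 94.9]
wrist_force: [0.7, -13.1, 0.1]
gripper_width: 0.0008
finger_force: 6.6
```

Emit:
carry_out --pt "0.02 -0.3 0 0 0 0 0" --pt "0.04 -0.5 0 0 0 0 0" --pt "0.06 -0.7 0 0 0 0 0" --pt "0.06 -0.7 0.3 0 0 0 0" --pt "0.03 -0.4 0.9 0 0 0 0" --pt "0 0 1 0 0 0 0" --pt "0 0 1 0 0 0 0" --pt "0 0 1 0 0 0 0" --pt "0 0 1 0 0 0 0" --pt "0 0 0.8 0 0 0 0" --pt "0 0 0 0 0 0 0" --pt "0 0 0 0 0 0 0"

```text
time_s: 15.43
tcp_pos: [0.5954, -0.0357, 0.2009]
ee_rot: [179.9, 0.0, 94.8]
wrist_force: [-0.5, 0.1, 0.8]
gripper_width: 0.0002
finger_force: 0.0
```

Run:
```python
from station import sensors,cams
import cv2,pickle,numpy as np
s={n:cams.snapshot(n) for n in("wrist","scene","top")};pickle.dump(s,open("w4.pkl","wb"))
a=s["scene"]["pixels"][160:300,230:370,::-1];b=s["wrist"]["pixels"][:240,180:380,::-1]
f=lambda x:cv2.resize(x,(int(x.shape[1]*480/x.shape[0]),480),interpolation=cv2.INTER_CUBIC)
m=np.hstack([f(a),f(b)])[:, :800];print(m.shape);cv2.imwrite("pics/m4.png",m)
r=sensors.read_state();print(r["time_s"],r["tcp_pos"],r["wrist_force"])
```

```text
(480, 800, 3)
15.5833 [ 0.59375325 -0.03507906  0.19777362] [ 0.42684209  0.06687134 -0.7425194 ]
```

View pics/m4.png

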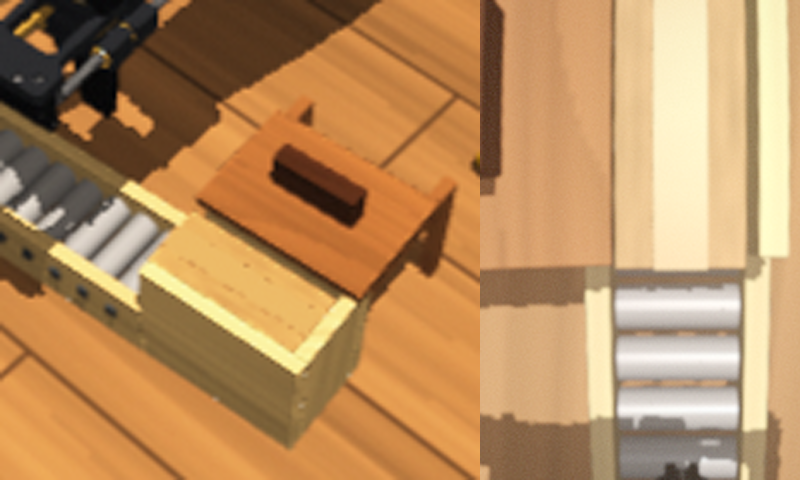

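The carton sits in the bay, reaching the end stop in the scene view. In the wrist view its rear edge is at row 270, about 13 zoomed pixels behind the wall's end at row 257. I'll convert those to distances and locate the bar from two views.

Run:
```python
from h import *
s=pickle.load(open("w4.pkl","rb"));w=s["wrist"]
O=np.array([.593,-.0375]);y=np.radians(4.9);R=np.array([[np.cos(y),np.sin(y)],[-np.sin(y),np.cos(y)]])
tr=lambda P:((P[:,:2]-O)@R.T*1000).round(1)
f=lambda u,v:(180+(u-480)/2,v/2)
print("rear top",tr(plane(w,[f(615,270),f(745,270)],.101,True)),"wall end",tr(plane(w,[f(762,257),f(787,257)],.110,True)))
print("bar right end, wrist z.151",tr(plane(w,[f(503,0),f(503,178)],.151,True)),"cover edge z.121",tr(plane(w,[f(613,268)],.121,True)))
# bar: top-view + scene-view corner triangulation from dark masks
for n in("top","scene"):
    H,S,v=cv2.split(cv2.cvtColor(s[n]["pixels"],cv2.COLOR_RGB2HSV).astype(int))
    x0,y0,x1,y1=(215,200,270,225) if n=="top" else(300,195,345,232)
    m=((H<12)&(v<110)&(S>120));k=np.zeros_like(m);k[y0:y1,x0:x1]=m[y0:y1,x0:x1]
    uv=np.argwhere(k)[:,::-1];h=cv2.approxPolyDP(cv2.convexHull(uv.astype(np.int32)),1.5,True)[:,0];print(n,len(uv),h.tolist(),tr(plane(s[n],h,.151)).tolist())
```

```text
rear top [[-25.5  61.7]
 [ 28.4  61.6]] wall end [[34.3 67.4]
 [44.5 67.6]]
bar right end, wrist z.151 [[-60.4 163.1]
 [-59.1  96.9]] cover edge z.121 [[-24.3  63.3]]
top 237 [[253, 209], [250, 217], [234, 219], [226, 217], [226, 211]] [[-70.8, 104.6], [-88.7, 112.6], [-90.4, 149.2], [-84.4, 167.1], [-70.7, 166.3]]
scene 318 [[336, 216], [335, 222], [332, 225], [309, 231], [309, 210], [311, 204], [314, 203]] [[-80.4, 172.4], [-64.3, 180.2], [-52.8, 179.5], [-6.2, 146.7], [-55.9, 111.0], [-73.7, 104.2], [-80.6, 108.2]]
```

Home is confirmed: the rear stands 5.8 mm out of the wall against 5 nominal. The bar is centred at about (-75,138) mm in the track frame. I'll go to its robot side and push it shut.

Emit:
carry_out --pt "-0.4 0.4 0 0 0 0 0" --pt "-0.63 0.65 0 0 0 0 0" --pt "-0.63 0.65 0 0 0 0 0" --pt "-0.63 0.65 0 0 0 0 0" --pt "-0.63 0.65 0 0 0 0 0" --pt "-0.63 0.65 0 0 0 0 0" --pt "-0.63 0.65 0 0 0 0 0" --pt "-0.63 0.65 0 0 0 0 0" --pt "-0.63 0.65 0 0 0 0 0" --pt "-0.63 0.65 0 0 0 0 0" --pt "0 0 0 0 0 0 0" --pt "0 0 0 0 0 0 0"

```text
time_s: 16.58
tcp_pos: [0.4723, 0.0907, 0.1988]
ee_rot: [-179.9, 0.0, 95.0]
wrist_force: [0.1, -0.6, 0.1]
gripper_width: 0.0005
finger_force: 0.0
```

Emit:
carry_out --pt "0 0 -0.5 0 0 0 0" --pt "0 0 -0.7 0 0 0 0" --pt "0 0 -0.7 0 0 0 0" --pt "0 0 -0.7 0 0 0 0" --pt "0 0 -0.4 0 0 0 0" --pt "0 0 -0.3 0 0 0 0" --pt "0 0 -0.1 0 0 0 0" --pt "0 0 0 0 0 0 0" --pt "0 0 0 0 0 0 0"

```text
time_s: 17.33
tcp_pos: [0.4738, 0.09, 0.1322]
ee_rot: [180.0, 0.0, 94.9]
wrist_force: [0.0, -0.2, -0.5]
gripper_width: 0.0006
finger_force: 0.0
```

Emit:
carry_out --pt "0.2 0.02 0 0 0 0 0" --pt "0.3 0.03 0 0 0 0 0" --pt "0.3 0.02 0 0 0 0 0" --pt "0.3 0.03 0 0 0 0 0" --pt "0.3 0.03 0 0 0 0 0" --pt "0.35 0.03 0 0 0 0 0" --pt "0.35 0.03 0 0 0 0 0" --pt "0.35 0.03 0 0 0 0 0" --pt "0.35 0.03 0 0 0 0 0" --pt "0.35 0.03 0 0 0 0 0" --pt "0.3 0.02 0 0 0 0 0" --pt "0.2 0.02 0 0 0 0 0"

```text
time_s: 18.33
tcp_pos: [0.547, 0.0966, 0.1315]
ee_rot: [-180.0, -0.0, 94.9]
wrist_force: [-1.7, 0.8, 1.2]
gripper_width: 0.0006
finger_force: 0.8
```

Emit:
carry_out --pt "0.15 0.01 0 0 0 0 0" --pt "0.1 0.01 0 0 0 0 0" --pt "0.1 0.01 0 0 0 0 0" --pt "0.1 0.01 0 0 0 0 0" --pt "0 0 0 0 0 0 0"

```text
time_s: 18.75
tcp_pos: [0.5555, 0.0973, 0.1316]
ee_rot: [180.0, 0.0, 94.9]
wrist_force: [0.3, 0.1, 0.1]
gripper_width: 0.0003
finger_force: 0.0
```

Emit:
carry_out --pt "0.1 0.01 0 0 0 0 0" --pt "0.1 0.01 0 0 0 0 0" --pt "0.05 0 0 0 0 0 0" --pt "0 0 0 0 0 0 0"

```text
time_s: 19.08
tcp_pos: [0.5605, 0.0977, 0.1316]
ee_rot: [180.0, -0.0, 94.9]
wrist_force: [-0.0, 0.0, 0.7]
gripper_width: 0.0001
finger_force: 0.2
```

Emit:
carry_out --pt "0.05 0 0 0 0 0 0" --pt "0.05 0 0 0 0 0 0" --pt "0 0 0 0 0 0 0"

```text
time_s: 19.33
tcp_pos: [0.5624, 0.0978, 0.1316]
ee_rot: [-180.0, -0.0, 94.9]
wrist_force: [-0.3, -0.4, 0.7]
gripper_width: 0.0001
finger_force: 0.3
```

Not at the stop yet; I'll keep pushing in 1 mm steps.

Emit:
carry_out --pt "0.05 0 0 0 0 0 0" --pt "0.05 0.01 0 0 0 0 0" --pt "0.05 0 0 0 0 0 0" --pt "0 0 0 0 0 0 0"

```text
time_s: 19.67
tcp_pos: [0.565, 0.098, 0.1316]
ee_rot: [-179.9, -0.0, 94.9]
wrist_force: [-3.3, 1.4, 0.9]
gripper_width: -0.0002
finger_force: 1.3
```

Emit:
carry_out --pt "0.05 0 0 0 0 0 0" --pt "0.05 0.01 0 0 0 0 0" --pt "0 0 0 0 0 0 0" --pt "0 0 0 0 0 0 0"

```text
time_s: 20.0
tcp_pos: [0.5651, 0.098, 0.1315]
ee_rot: [-179.7, 0.0, 94.9]
wrist_force: [-9.9, -0.2, 4.9]
gripper_width: 0.0006
finger_force: 5.3
```

The force rose to 10 N with no travel, so the cover is at its stop. I'll retreat and check.

Emit:
carry_out --pt "-0.3 -0.02 0 0 0 0 0" --pt "-0.6 -0.05 0 0 0 0 0" --pt "-0.6 -0.05 0.5 0 0 0 0" --pt "-0.6 -0.05 1 0 0 0 0" --pt "-0.9 0 1 0 0 0 0" --pt "-0.9 0 1 0 0 0 0" --pt "-0.9 0 1 0 0 0 0" --pt "-0.5 0 1 0 0 0 0" --pt "0 0 0.5 0 0 0 0" --pt "0 0 0 0 0 0 0" --pt "0 0 0 0 0 0 0" --pt "0 0 0 0 0 0 0"

```text
time_s: 21.0
tcp_pos: [0.4614, 0.0945, 0.2502]
ee_rot: [-179.9, 0.0, 94.9]
wrist_force: [-0.4, 0.2, 1.0]
gripper_width: 0.0002
finger_force: 0.0
```

Run:
```python
from station import sensors,cams
import cv2,pickle,numpy as np
s={n:cams.snapshot(n) for n in("scene","wrist")};pickle.dump(s,open("w5.pkl","wb"))
a=s["scene"]["pixels"][120:300,200:380,::-1];b=s["wrist"]["pixels"][:300,250:500,::-1]
f=lambda x:cv2.resize(x,(400,int(x.shape[0]*400/x.shape[1])),interpolation=cv2.INTER_CUBIC)[:400]
a,b=f(a),f(b);h=min(len(a),len(b));cv2.imwrite("pics/m5.png",np.hstack([a[:h],b[:h]]))
r=sensors.read_state();print(r["time_s"],r["tcp_pos"],r["wrist_force"],b.shape)
```

```text
21.1 [0.46105103 0.09454681 0.24972241] [ 0.01738612 -0.14951623  0.55042414] (400, 400, 3)
```

View pics/m5.png

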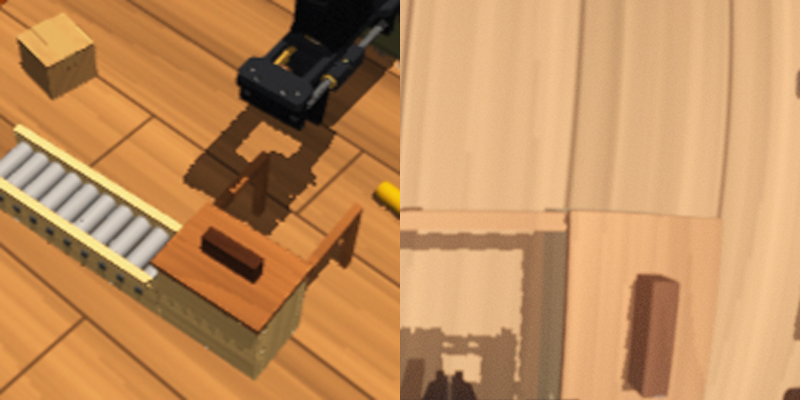

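The cover (centre about (235,260)) lies squarely over the bay with its bar in the middle. The robot is clear of everything and the square carton hasn't moved. Handing in.

```bash
python3 -c "
from station import bot
print(bot.hand_in())"
```

```text
the job is handed in; nothing more can be done
None
```

The job is handed in, with no verdict returned: the carton was set on the rollers, pushed home against the end stop (within about 1 mm by camera), and the cover was pushed shut to its stop over it.

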